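# Start the press bolt in its threaded boss

## Robot

A 6-joint arm with a two-finger parallel gripper is mounted at the origin on a cart in front of the work surface, level with it; the furniture and walls round the work are solid. World frame = base frame: x ahead of the robot, y to its left, z up, the work surface at z = 0. Lengths are in m, angles in degrees, forces in N, time in s.
With the tool pointing down it reaches from about 0.3 to 0.75 m from the base axis. Payload 8.5 kg.
Tool frame: the origin (TCP) lies at the very end of the fingers, on their centre line; the grasp point (between the pads) lies 19 mm behind it (env.hold_point_z is the distance from the TCP to the grasp point, in m); z points along the fingers, y is the line along which they close (so a half turn about z gives the same grasp; the last joint's range is limited). The gripper opens to 85 mm and grips with 20 to 120 N. Pads are 22 mm wide; open, the fingers measure 114 mm over their backs; the gripper's body (76 mm by 85 mm) begins 54 mm behind the grasp point. The pads swing forward as they close: fully open they stand 13 mm farther back than shut.
Start: joints at [-84.414, 21.807, 74.336, -0, 83.858, -12.336], TCP at [0.169, -0.523, 0.231] pointing down, gripper open.
Joint ranges: [-178.18, 178.18], [-50.72, 133.34], [12.68, 142.11], [-81.47, 261.47], [9.98, 163.14], [-165.26, 165.26]. Speed limits (degrees/s): [136.94, 136.94, 180, 180, 180, 180].

## Interface

Orientations are given as a 3x3 rotation matrix whose columns are the frame's x, y, z axes.
In Python, from rig import env, optics gives the robot as it stands.
- The arm moves only by the shell command python3 -m jog 'ROWS' [OPENING] [FORCE]. ROWS is JSON, a list of rows, each an object with "linear": the shift along the tool's x, y, z in units of 40 mm (1.0 is 40 mm), a list of three; "roll": the turn about the tool's z in units of 5 degrees (1.0 is 5 degrees). A call has 1 to 12 rows; each row shifts and turns the commanded pose from where the row before left it, along the tool's axes as they then stand; what a row does not reach is not made up. A row lasts 1/12 s, in which the tool goes at most 41.7 mm and 7.16 degrees, less where a joint would pass 70% of its speed; a pose out of reach is approached as far as the arm can. A call is refused whole if a number of a shift passes 1 or a number of a turn 1, either way. A call with a gripper value outside its range is refused whole. OPENING is the opening, from -1 (shut) to 1 (fully open), set as the call begins (- or left out, the last holds). The fingers move at their own pace and stop on an object; FORCE is the grip in N (left out, the last holds). Time passes only in rows, so rows that do not move let the fingers close. It gives the time, the measured TCP pose, the force, the opening and the grip force at its end, in the units of the state.
- env.observe(): the state, without advancing time (a new reading comes with each control period).
- optics.get_image(name): name is "scene" or "top" or "wrist"; returns the picture (384x512x3 uint8, red, green, blue); there is no depth.
- optics.calibration(name): a dict with "fov_y" (degrees; the focal length in pixels is half the picture's height over the tangent of half this angle, whatever the lens; pixels are square), "cx", "cy" (the principal point, pixels), "D" ([k1, k2, p1, p2, k3] as OpenCV has them; the pictures are not rectified), "T" (4x4, takes a point from camera to world coordinates). Camera axes: x right, y down, z forward; pixel columns grow to the right and rows downward; lengths in m; the calibration is good to about 2 mm. A picture is of the moment at which its call begins: read the wrist's pose just before it. calibration takes no time and is no camera call; for the wrist camera it gives the pose at the moment of the call.
- env.close_job(): hands the job in; it is judged then, once.
The state is a dict: "time_s": time; "q": joint angles; "qvel": joint speeds; "joint_efforts": joint torques, N m; "position": TCP position; "tool_rot": TCP orientation; "ft_force": force on the tool from outside, world axes, zero at the start; "wrist_torque": the same for the moment, N m; "grip_width": finger opening in m; "gripper_force": force on a finger pad.
Only numpy, scipy, OpenCV 4.12 (cv2) and the standard library are available. Lean on these libraries where they do the work, as an engineer would, in place of code of your own. Each camera call takes 0.05 s, during which the arm holds its last target. There are 200 camera calls.

## Task

On the small bench press, swing the red lift-lever knob clockwise round to the wide yellow mark at 60 degrees, so that the bolt comes down on its brass boss, and leave the lever there. Then turn the crank backward (anticlockwise from above) until the bolt with the red cap drops into the start of the thread, and from there wind it forward (clockwise) one full turn, not much less or more. Finish while holding the black crank handle in the gripper, keeping the bolt started; do not disturb the two vials and the tape roll beside the press.

Things in the scene. Friction and masses are not known exactly. Their poses are not given: they have to be found in the camera images.
- press: The bench press, fixed: grey base plate 150 x 270 x 15 mm (x -75 to 75, y -85 to 185 mm in its frame), blue column and bearing arm up to 108 mm, brass boss under the arm. Origin on the bench surface, on the vertical axis shared by bolt and crank. z up, +x toward the blue column, +y toward the lift lever.
- crank_grip (a point): Middle of the black crank handle: upright sleeve, 16 mm diameter, 126 to 174 mm above the bench, 70 mm from the bolt axis; this point is 152 mm up. The sleeve spins freely on its pin, so it can be held from above and carried round a circle without turning the gripper. It stays at this height. Top of the crank arm below it: 124 mm.
- crank (a joint): Crank angle, rad; grows when turned forward (clockwise from above); no stops of its own. At 0 the crank arm points along the press's -x. Starts between -0.5 and 0.5. Light friction, about 1 N at the handle.
- bolt (a joint): How far the bolt is down, m: 0 held up by the lever, 0.004 resting on the boss. The thread start is a gap 0.5 to 3 rad of backward turning from the starting angle (unknown): there the bolt drops 8 mm, to 0.012, and stays down for the next 0.8 rad backward; still farther back it climbs to 0.004 again. From the drop, forward turning lowers it 8 mm a turn: 0.020 after one.
- bolt_cap (a point): Top of the bolt's red cap, 20 mm diameter, on the crank axis; 165 mm above the bench while the bolt is lifted. The bolt turns with the crank but slides down through the crank hub by its own weight, so the cap sinks with it.
- lift_lever (a joint): Lift lever angle, rad, about an upright pivot at x 0, y 75 mm in the press frame; grows clockwise from above and stays where left. Near 0 (starts 0 to 0.12) the knob lies on the press's +y side and a blade holds the bolt up; beyond about 0.5 the bolt is down. The wide yellow mark on the round scale is 60 degrees = 1.047.
- lever_grip (a point): Middle of the red lever knob: upright pin, 16 mm diameter, 80 to 125 mm above the bench, 75 mm from the lever's pivot; this point is 108 mm above the bench.
- red_vial: Loose vial with red cap, 27 mm diameter, 58 mm high, origin at its underside; to be left alone.
- white_vial: Loose vial with white cap, 27 mm diameter, 58 mm high, origin at its underside; to be left alone.
- tape_roll: Loose small roll of dark tape, 53 x 51 x 19 mm, origin at its underside; to be left alone.

How it is judged:
By the outcome, as a careful person would: the job done as asked, in the order asked, and still so for the second after the job is handed in, while the arm keeps its last pose, push and grip.
It also fails if it takes over 64 s, if anything falls off the work surface, if the arm or the gripper's body presses on something with over 40 N, if the wrist force passes 120 N, or if a joint passes its speed limit or range.

## Working session

There is one attempt and no reset: what is moved stays moved. The work goes in short steps, Python scripts to look and compute and a shell command to move; the robot and the scene stay as the last step left them, time stands still between calls to the robot, and variables do not carry over. Pictures are saved under pics/ and viewed, at most 10 in all, crops included, and the job is handed in when it is done.

```bash
mkdir -p pics; ls
python3 - <<'E'
from rig import env, optics
import cv2
o=env.observe()
print(o['time_s'],o['position'],o['tool_rot'],o['grip_width'],env.hold_point_z)
for n in ['scene','top']:
    im=optics.get_image(n); cv2.imwrite(f'pics/{n}0.png',im[:,:,::-1])
    c=optics.calibration(n); print(n,c)
E
```

```text
pics
0.0 [ 0.16920706 -0.52300884  0.23069163] [[ 9.51472215e-01  3.07734619e-01 -1.68875784e-04]
 [ 3.07734526e-01 -9.51471120e-01  1.47315285e-03]
 [ 2.92659698e-04 -1.45363291e-03 -9.99998901e-01]] 0.08534041262474178 0.0187
scene {'fov_y': 54.58808116674664, 'cx': 257.9946254447125, 'cy': 193.21828036709542, 'D': array([0.0286409, 0.       , 0.       , 0.       , 0.       ]), 'T': array([[-0.84734432, -0.19097275,  0.49551691,  0.0936773 ],
       [-0.53075463,  0.33534712, -0.77835842,  0.61208545],
       [-0.01752492, -0.92253548, -0.38551415,  0.44452322],
       [ 0.        ,  0.        ,  0.        ,  1.        ]])}
top {'fov_y': 48.580096717477176, 'cx': 258.38043856385093, 'cy': 189.72309492336348, 'D': array([-0.07827045,  0.        ,  0.        ,  0.        ,  0.        ]), 'T': array([[-0.01063718, -0.99697788,  0.0769543 ,  0.44675305],
       [-0.99942793,  0.00812936, -0.03282867, -0.03713427],
       [ 0.03210387, -0.07725948, -0.99649401,  1.11139919],
       [ 0.        ,  0.        ,  0.        ,  1.        ]])}
```

View pics/scene0.png

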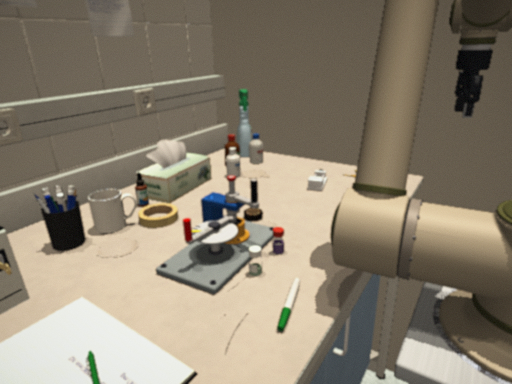

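View pics/top0.png

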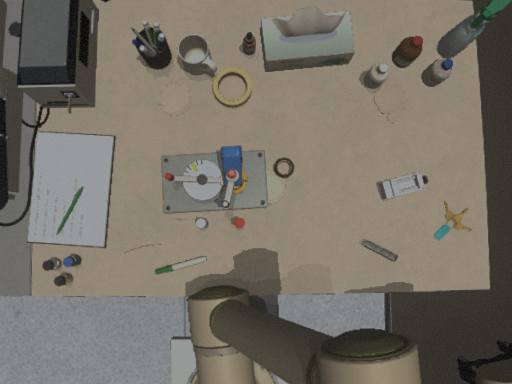

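The scene view shows the knob at (187,229), the cap at about (231,183) and the black handle at (254,192). The top view shows the knob at (169,177), the cap at (232,174), the handle at (226,204), the vials at (201,223) and (239,223), and the tape at (284,167). Next I'll triangulate these points.

```bash
cat > h.py <<'E'
import numpy as np, cv2
from rig import env, optics
def ray(c,px):
    f=192/np.tan(np.radians(c['fov_y']/2)); K=np.array([[f,0,c['cx']],[0,f,c['cy']],[0,0,1.]])
    u=cv2.undistortPoints(np.array([[px]],float),K,np.array(c['D']))[0,0]
    d=c['T'][:3,:3]@np.array([u[0],u[1],1]); return c['T'][:3,3],d/np.linalg.norm(d)
def onz(c,px,z):
    o,d=ray(c,px); return o+d*(z-o[2])/d[2]
def tri(r):
    A=0;b=0
    for o,d in r:
        P=np.eye(3)-np.outer(d,d); A=A+P; b=b+P@o
    x=np.linalg.solve(A,b); return x,[np.linalg.norm((np.eye(3)-np.outer(d,d))@(x-o)) for o,d in r]
def blobs(im,kind,box,amin=6):
    h=cv2.cvtColor(im,cv2.COLOR_RGB2HSV).astype(int); H,S,V=h[...,0],h[...,1],h[...,2]
    m={'red':((H<8)|(H>172))&(S>140)&(V>70),'dark':(V<60),'yel':(H>22)&(H<34)&(S>110)&(V>110)}[kind].astype(np.uint8)
    k=np.zeros_like(m); x0,y0,x1,y1=box; k[y0:y1,x0:x1]=m[y0:y1,x0:x1]
    n,l,s,c=cv2.connectedComponentsWithStats(k)
    return [(c[i].round(1),s[i].tolist()) for i in range(1,n) if s[i,4]>=amin]
E
python3 - <<'E'
from h import *
t=cv2.imread('pics/top0.png')[:,:,::-1]; s=cv2.imread('pics/scene0.png')[:,:,::-1]
for n,im,b in (('top',t,(155,140,300,235)),('scene',s,(150,165,300,290))):
    for k in ('red','dark','yel'):
        print(n,k); [print('  ',*x) for x in blobs(im,k,b)]
a=cv2.resize(t[140:240,150:300],None,fx=5,fy=5,interpolation=2)[:, :, ::-1]
cv2.imwrite('pics/t_c.png',a)
cv2.imwrite('pics/s_c.png',cv2.resize(s[165:295,150:300],None,fx=4.5,fy=4.5,interpolation=2)[:,:,::-1])
E
```

```text
top red
   [168.  175.6] [165, 173, 7, 6, 27]
   [230.6 175.7] [228, 174, 7, 4, 11]
   [238.8 222.6] [235, 219, 9, 9, 64]
top dark
   [280.4 170.7] [274, 160, 19, 17, 48]
top yel
   [193.8 166.6] [191, 163, 6, 8, 20]
   [244.4 184.7] [243, 182, 4, 7, 16]
scene red
   [231.  178.5] [227, 177, 9, 4, 22]
   [187.  228.7] [183, 218, 8, 23, 130]
   [277.7 231.3] [272, 227, 12, 10, 89]
scene dark
   [204.  173.2] [199, 169, 10, 9, 46]
   [253.7 191.8] [251, 182, 6, 20, 92]
   [212.3 211.7] [203, 202, 19, 18, 214]
   [237.7 205.5] [235, 202, 6, 9, 26]
   [229.9 208.8] [228, 207, 6, 4, 16]
   [252.7 216.9] [245, 213, 17, 8, 88]
   [235.9 221. ] [229, 219, 12, 5, 30]
   [216.3 227.3] [213, 225, 8, 6, 29]
   [277.3 241.3] [275, 241, 6, 2, 9]
   [214.2 253.8] [197, 244, 37, 20, 513]
   [274.8 249.1] [274, 246, 3, 7, 14]
   [281.7 247.9] [281, 246, 2, 5, 7]
   [163.  265.5] [162, 265, 3, 2, 6]
   [171.2 277.2] [169, 276, 5, 3, 6]
   [178.  279.7] [175, 279, 7, 3, 7]
   [212.7 282.1] [211, 281, 4, 3, 9]
scene yel
   [174.1 208.5] [173, 206, 3, 6, 8]
   [194.8 230.8] [192, 230, 7, 3, 17]
```

View pics/t_c.png

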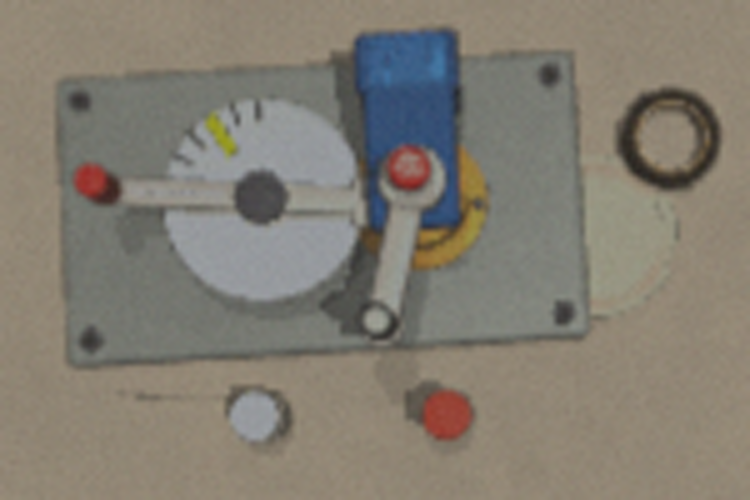

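View pics/s_c.png

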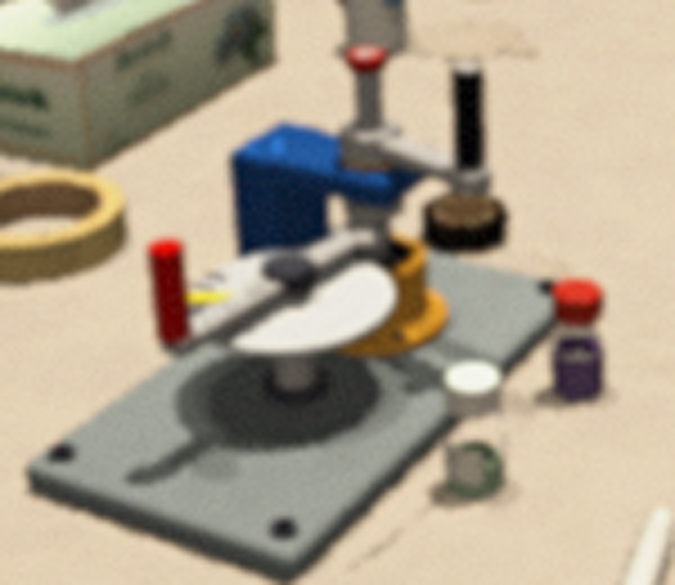

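The crops show everything clearly. In the top view the knob top is (168.2,176.2), the cap (231.8,173.4), the handle top (225.6,204) and the pivot disc (202.2,179.2). In the scene view they are (187.1,219.4), (231.3,176.6), (253.8,179.7) and (214.4,224.3). The plate screws are also visible.

Run:
```python
from h import *
ct,cs=optics.calibration('top'),optics.calibration('scene')
P={'knobtop':((168.2,176.2),(187.1,219.4)),'cap':((231.8,173.4),(231.3,176.6)),'handletop':((225.6,204),(253.8,179.7)),'pivot':((202.2,179.2),(214.4,224.3))}
for k,(a,b) in P.items():
    x,e=tri([ray(ct,a),ray(cs,b)]); print(k,x.round(4),np.round(e,4))
sc=[onz(ct,(150+u/5,140+v/5),.016) for u,v in((80,101),(549,75),(90,341),(563,313))]
print(np.round(sc,4)); 
yv=(sc[0]-sc[1]+sc[2]-sc[3]); print('press y dir deg from world y',np.degrees(np.arctan2(-yv[0],yv[1])))
print('centre',np.mean(sc,0))
for n,p,z in(('white',(201,223),.058),('red',(239,223),.058),('tape',(284,167),.019)): print(n,onz(ct,p,z).round(4))
cw=optics.calibration('wrist'); print(np.linalg.inv(np.block([[env.observe()['tool_rot'],env.observe()['position'][:,None]],[np.zeros((1,3)),1]]))@cw['T'],cw['fov_y'])
```

```text
knobtop [0.5569 0.1406 0.1223] [0.0005 0.0005]
cap [ 0.5576 -0.0089  0.1625] [0.0004 0.0004]
handletop [0.4889 0.005  0.1724] [0.0008 0.0008]
pivot [0.5534 0.0654 0.0788] [0.0001 0.0001]
[[ 0.61    0.1654  0.016 ]
 [ 0.6219 -0.0779  0.016 ]
 [ 0.4857  0.1594  0.016 ]
 [ 0.498  -0.0838  0.016 ]]
press y dir deg from world y 2.850425882617896
centre [0.55388561 0.04078914 0.016     ]
white [0.447  0.0705 0.058 ]
red [ 0.4461 -0.0231  0.058 ]
tape [ 0.5897 -0.1402  0.019 ]
[[-5.46771363e-04 -9.63111569e-01 -2.69101853e-01  6.73537820e-02]
 [ 9.99999729e-01 -6.59505901e-04  3.28524486e-04 -1.00029146e-03]
 [-4.93879993e-04 -2.69101600e-01  9.63111668e-01 -1.42057163e-01]
 [ 0.00000000e+00  0.00000000e+00  0.00000000e+00  1.00000000e+00]] 70.32625520824213
```

Heights agree with the text (125, 165 and 174 mm). The press origin is about (0.5575, -0.009), with yaw about 2.85°. First I square the tool to the world axes and travel toward the knob, staying high.

```bash
python3 -m jog '[{"linear":[0,0,0],"roll":0.9},{"linear":[0,0,0],"roll":0.9},{"linear":[0,0,0],"roll":0.9},{"linear":[0,0,0],"roll":0.9},{"linear":[0.4,-0.7,0],"roll":0},{"linear":[0.4,-0.7,0],"roll":0},{"linear":[0.4,-0.7,0],"roll":0},{"linear":[0.4,-0.7,0],"roll":0},{"linear":[0.4,-0.7,0],"roll":0},{"linear":[0.4,-0.7,0],"roll":0},{"linear":[0.4,-0.7,0],"roll":0},{"linear":[0.4,-0.7,0],"roll":0}]' 0 20
python3 -m jog '[{"linear":[0.4,-0.7,0],"roll":0},{"linear":[0.4,-0.7,0],"roll":0},{"linear":[0.4,-0.7,0],"roll":0},{"linear":[0.4,-0.7,0],"roll":0},{"linear":[0.4,-0.7,0],"roll":0},{"linear":[0.4,-0.7,0],"roll":0},{"linear":[0.4,-0.7,0],"roll":0},{"linear":[0.4,-0.7,0],"roll":0},{"linear":[0.4,-0.7,0],"roll":0},{"linear":[0.4,-0.7,0],"roll":0},{"linear":[0.4,-0.7,0],"roll":0}]'
python3 -c "
from rig import env;o=env.observe();print(o['tool_rot'].round(3))"
```

```text
time_s: 1.1
position: [0.2979, -0.2979, 0.2311]
tool_rot: [[1.0, -0.002, -0.0], [-0.002, -1.0, 0.0], [-0.0, -0.0, -1.0]]
ft_force: [1.3, -0.7, 1.0]
grip_width: 0.0426
gripper_force: 0.0
time_s: 2.02
position: [0.4744, 0.01, 0.2311]
tool_rot: [[1.0, -0.001, -0.0], [-0.001, -1.0, 0.0], [-0.0, -0.0, -1.0]]
ft_force: [1.1, -0.7, 0.0]
grip_width: 0.0427
gripper_force: 0.0
[[ 1.    -0.001 -0.   ]
 [-0.001 -1.     0.   ]
 [-0.    -0.    -1.   ]]
```

```bash
python3 -m jog '[{"linear":[0.41,-0.65,0],"roll":0},{"linear":[0.41,-0.65,0],"roll":0},{"linear":[0.41,-0.65,0],"roll":0},{"linear":[0.41,-0.65,0],"roll":0},{"linear":[0.4,-0.6,0],"roll":0},{"linear":[0,0,0],"roll":0},{"linear":[0,0,0],"roll":0}]'
python3 - <<'E'
from h import *
c=optics.calibration('wrist'); im=optics.get_image('wrist'); cv2.imwrite('pics/w1.png',im[:,:,::-1])
for b in blobs(im,'red',(0,0,512,384),30): print(*b, onz(c,b[0],.125).round(4))
E
```

```text
time_s: 2.6
position: [0.5558, 0.1371, 0.2304]
tool_rot: [[1.0, 0.001, -0.001], [0.001, -1.0, -0.0], [-0.001, 0.0, -1.0]]
ft_force: [0.7, -0.0, -0.2]
grip_width: 0.0427
gripper_force: 0.0
[251.9 186.8] [245, 175, 15, 22, 233] [0.5601 0.1435 0.125 ]
[433.5 200.8] [424, 191, 23, 23, 193] [ 0.5463 -0.0303  0.125 ]
[375.  262.2] [370, 255, 14, 12, 64] [0.4808 0.0185 0.125 ]
```

View pics/w1.png

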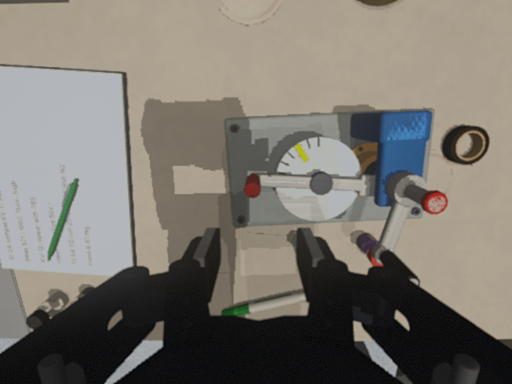

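The wrist view shows the knob top at (252,190), which is world (0.557, 0.142) and agrees with the first estimate. Clear to descend and grip.

```bash
python3 -m jog '[{"linear":[0.03,-0.11,0.5],"roll":0},{"linear":[0,0,0.75],"roll":0},{"linear":[0,0,0.75],"roll":0},{"linear":[0,0,0.75],"roll":0},{"linear":[0,0,0.75],"roll":0},{"linear":[0,0,0],"roll":0},{"linear":[0,0,0],"roll":0}]'
python3 -m jog '[{"linear":[0,0,0],"roll":0},{"linear":[0,0,0],"roll":0},{"linear":[0,0,0],"roll":0},{"linear":[0,0,0],"roll":0},{"linear":[0,0,0],"roll":0},{"linear":[0,0,0],"roll":0}]' -1 20
```

```text
time_s: 3.23
position: [0.5564, 0.1397, 0.0912]
tool_rot: [[1.0, -0.002, -0.002], [-0.002, -1.0, -0.0], [-0.002, 0.0, -1.0]]
ft_force: [0.3, -0.2, 0.7]
grip_width: 0.0429
gripper_force: 0.0
time_s: 3.73
position: [0.558, 0.1427, 0.0938]
tool_rot: [[1.0, -0.001, 0.005], [-0.001, -1.0, 0.004], [0.005, -0.004, -1.0]]
ft_force: [-0.2, 11.1, 4.0]
grip_width: 0.0151
gripper_force: 23.1
```

```bash
python3 -m jog '[{"linear":[0.195,-0.01,0],"roll":0},{"linear":[0.19,0.04,0],"roll":0},{"linear":[0.187,0.06,0],"roll":0},{"linear":[0.18,0.08,0],"roll":0},{"linear":[0,0,0],"roll":0}]'
python3 -m jog '[{"linear":[0.17,0.1,0],"roll":0},{"linear":[0.16,0.115,0],"roll":0},{"linear":[0.145,0.13,0],"roll":0},{"linear":[0.13,0.145,0],"roll":0},{"linear":[0.115,0.16,0],"roll":0},{"linear":[0,0,0],"roll":0},{"linear":[0,0,0],"roll":0}]'
```

```text
time_s: 4.15
position: [0.5894, 0.1354, 0.0938]
tool_rot: [[1.0, -0.002, 0.007], [-0.002, -1.0, 0.004], [0.007, -0.004, -1.0]]
ft_force: [4.0, 10.4, 2.2]
grip_width: 0.0152
gripper_force: 23.1
time_s: 4.73
position: [0.6208, 0.1098, 0.0943]
tool_rot: [[1.0, -0.002, 0.015], [-0.002, -1.0, 0.005], [0.015, -0.005, -1.0]]
ft_force: [18.6, 12.4, -5.4]
grip_width: 0.0153
gripper_force: 21.3
```

Next I release the knob, rise a little and check the lever angle in the pictures.

```bash
python3 -m jog '[{"linear":[0,0,0],"roll":0},{"linear":[0,0,0],"roll":0},{"linear":[0,0,0],"roll":0},{"linear":[0,0,-0.75],"roll":0},{"linear":[0,0,-0.75],"roll":0},{"linear":[0,0,-0.75],"roll":0},{"linear":[0,0,-0.75],"roll":0},{"linear":[0,0,0],"roll":0},{"linear":[0,0,0],"roll":0}]' 0 20
python3 - <<'E'
from h import *
c=optics.calibration('wrist'); im=optics.get_image('wrist'); cv2.imwrite('pics/w2.png',im[:,:,::-1])
for b in blobs(im,'red',(0,0,512,384),30)+blobs(im,'yel',(150,50,512,300),20): print(*b, onz(c,b[0],.125).round(4))
im=optics.get_image('scene'); cv2.imwrite('pics/s2.png',im[:,:,::-1])
for b in blobs(im,'red',(150,165,300,290)): print(*b)
E
```

```text
time_s: 5.48
position: [0.6161, 0.1075, 0.2134]
tool_rot: [[1.0, -0.002, 0.004], [-0.002, -1.0, -0.0], [0.004, 0.0, -1.0]]
ft_force: [0.1, -0.9, -0.2]
grip_width: 0.0423
gripper_force: 0.0
[255.5 193.2] [248, 180, 16, 26, 297] [0.6194 0.1104 0.125 ]
[401.2 271.1] [394, 266, 14, 13, 92] [ 0.5415 -0.0291  0.125 ]
[231.3 180.1] [228, 178, 7, 5, 25]
[176.7 216.5] [173, 207, 8, 20, 116]
[277.7 231.4] [272, 227, 12, 10, 89]
```

View pics/w2.png

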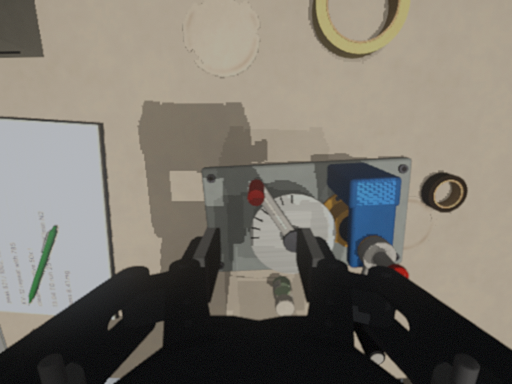

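The wrist view shows the lever lying over the yellow mark: knob base at about (257,182), pivot at (296,238), screws at (212,178) and (404,168). I'll put a number on the angle.

Run:
```python
from h import *
c=optics.calibration('wrist'); cs=optics.calibration('scene')
s1,s2=onz(c,(211.5,178),.016),onz(c,(404.5,168.5),.016); yd=s1-s2
pv=onz(c,(296,238),.082)
k=onz(c,(255.5,197),.125); kb=onz(c,(257,183),.082)
ks,e=tri([ray(c,(255.5,197)),ray(cs,(177,208.5))]); print(ks,e)
kk,e=tri([ray(optics.calibration('scene'),(231.3,178)),ray(c,(401.2,271.1))]);print('cap',kk,e)
yaw=np.arctan2(-yd[0],yd[1]); print('yaw',np.degrees(yaw),pv,k,kb)
for q in(k,kb):
  d=q-pv; print(np.degrees(np.arctan2(d[0],d[1])+yaw), np.linalg.norm(d[:2]))
im=cv2.imread('pics/w2.png'); cv2.imwrite('pics/w2c.png',cv2.resize(im[150:290,190:420],None,fx=3.4,fy=3.4,interpolation=2))
```

```text
[0.61364478 0.11018859 0.11992377] [np.float64(0.00040336897755647097), np.float64(0.00040336897755648154)]
cap [ 0.56038592 -0.00988559  0.15724961] [np.float64(0.0015233295613716728), np.float64(0.0015233295613717977)]
yaw 2.7758622267861672 [0.55639602 0.06727886 0.082     ] [0.61541541 0.11044487 0.125     ] [0.61761136 0.10926853 0.082     ]
56.59461071338075 0.0731203992625826
58.3283173664637 0.07423241185755093
```

View pics/w2c.png

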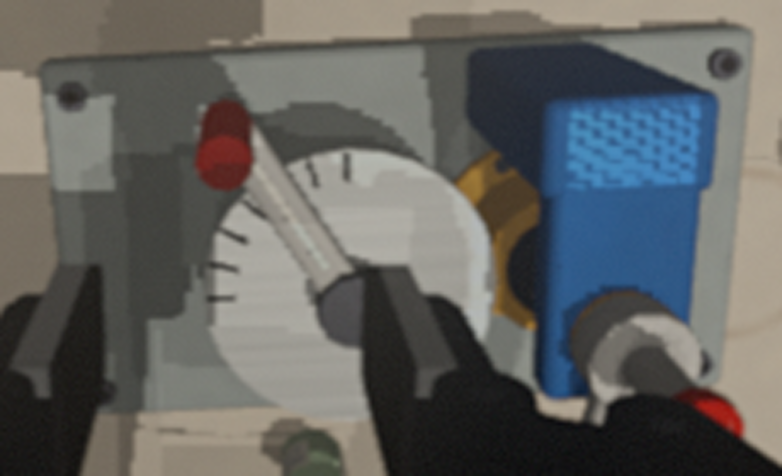

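My estimates give about 57.5°, so I regrip and nudge the knob about 3° further clockwise.

```bash
python3 -m jog '[{"linear":[0.02,-0.05,0.75],"roll":0},{"linear":[0,0,0.75],"roll":0},{"linear":[0,0,0.75],"roll":0},{"linear":[0,0,0.7],"roll":0},{"linear":[0,0,0],"roll":0},{"linear":[0,0,0],"roll":0}]'
python3 -m jog '[{"linear":[0,0,0],"roll":0},{"linear":[0,0,0],"roll":0},{"linear":[0,0,0],"roll":0},{"linear":[0,0,0],"roll":0},{"linear":[0,0,0],"roll":0}]' -1 20
python3 -m jog '[{"linear":[0.03,0.04,0],"roll":0},{"linear":[0.03,0.04,0],"roll":0},{"linear":[0,0,0],"roll":0},{"linear":[0,0,0],"roll":0}]'
```

```text
time_s: 6.08
position: [0.6157, 0.1096, 0.0919]
tool_rot: [[1.0, -0.001, -0.004], [-0.001, -1.0, 0.0], [-0.004, 0.0, -1.0]]
ft_force: [1.5, -1.2, 1.8]
grip_width: 0.0429
gripper_force: 0.0
time_s: 6.5
position: [0.6175, 0.1097, 0.0951]
tool_rot: [[1.0, -0.001, 0.004], [-0.001, -1.0, 0.0], [0.004, -0.0, -1.0]]
ft_force: [0.5, 0.3, 5.9]
grip_width: 0.0154
gripper_force: 23.6
time_s: 6.83
position: [0.6195, 0.1069, 0.0951]
tool_rot: [[1.0, -0.002, 0.003], [-0.002, -1.0, 0.001], [0.003, -0.001, -1.0]]
ft_force: [-0.8, 2.0, 8.0]
grip_width: 0.0152
gripper_force: 23.7
```

```bash
python3 -m jog '[{"linear":[0,0,0],"roll":0},{"linear":[0,0,0],"roll":0},{"linear":[0,0,0],"roll":0},{"linear":[0,0,-0.8],"roll":0},{"linear":[0,0,-0.8],"roll":0},{"linear":[0,0,-0.8],"roll":0},{"linear":[0,0,-0.8],"roll":0},{"linear":[0,0,0],"roll":0}]' 0 20
python3 -m jog '[{"linear":[-0.6,0.5,-0.1],"roll":0},{"linear":[-0.65,0.5,0],"roll":0},{"linear":[-0.65,0.5,0],"roll":0},{"linear":[-0.65,0.5,0],"roll":0},{"linear":[-0.65,0.5,0],"roll":0},{"linear":[0,0,0],"roll":0},{"linear":[0,0,0],"roll":0}]'
python3 - <<'E'
from h import *
c=optics.calibration('wrist'); im=optics.get_image('wrist'); cv2.imwrite('pics/w3.png',im[:,:,::-1])
for b in blobs(im,'red',(0,0,512,384),30): print(*b, onz(c,b[0],.161).round(4))
im=optics.get_image('scene'); cv2.imwrite('pics/s3.png',im[:,:,::-1])
for b in blobs(im,'red',(150,165,300,290)): print(*b)
E
```

```text
time_s: 7.5
position: [0.6209, 0.1065, 0.2282]
tool_rot: [[1.0, -0.001, 0.011], [-0.001, -1.0, -0.0], [0.011, 0.0, -1.0]]
ft_force: [0.4, -0.0, 0.9]
grip_width: 0.0428
gripper_force: 0.0
time_s: 8.08
position: [0.4902, 0.006, 0.2256]
tool_rot: [[1.0, -0.003, 0.0], [-0.003, -1.0, -0.0], [0.0, 0.0, -1.0]]
ft_force: [0.1, 0.1, 0.2]
grip_width: 0.0431
gripper_force: 0.0
[134.6  43.1] [125, 33, 22, 21, 309] [0.6074 0.0912 0.161 ]
[274.2 119. ] [263, 106, 25, 25, 262] [ 0.5562 -0.0054  0.161 ]
[280.7 211.8] [272, 202, 19, 20, 307] [ 0.4843 -0.0115  0.161 ]
[231.3 180.2] [228, 178, 7, 5, 24]
[177.1 214.9] [174, 205, 7, 21, 115]
[277.6 231.5] [272, 227, 12, 10, 86]
```

View pics/w3.png

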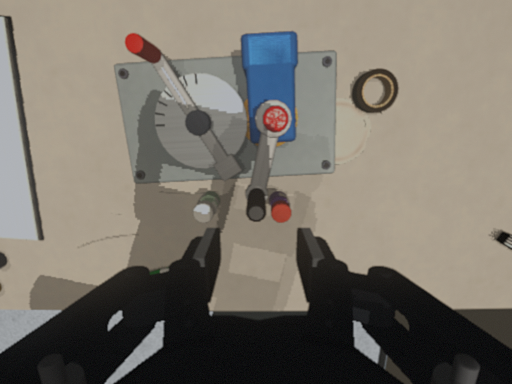

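The lever points straight at the (hidden) yellow mark. The handle top is at (256.5,212), almost centred between the fingers, and the cap is at (275,119). I descend and grip the handle.

```bash
python3 - <<'E'
from h import *
c=optics.calibration('wrist'); print(onz(c,(256.5,212),.174),onz(c,(275.5,118.5),.161))
E
python3 -m jog '[{"linear":[0,0,0.75],"roll":0},{"linear":[0,0,0.75],"roll":0},{"linear":[0,0,0.75],"roll":0},{"linear":[0,0,0],"roll":0},{"linear":[0,0,0],"roll":0}]'
python3 -m jog '[{"linear":[0,0,0],"roll":0},{"linear":[0,0,0],"roll":0},{"linear":[0,0,0],"roll":0},{"linear":[0,0,0],"roll":0},{"linear":[0,0,0],"roll":0},{"linear":[0,0,0],"roll":0}]' -1 30
python3 - <<'E'
from h import *
for n in('wrist','scene'):
  im=optics.get_image(n)
  for b in blobs(im,'red',(0,0,512,384),15): print(n,*b)
E
```

```text
[0.49007565 0.00866764 0.174     ] [ 0.55780007 -0.00539988  0.161     ]
time_s: 8.6
position: [0.4911, 0.0072, 0.1348]
tool_rot: [[1.0, -0.0, -0.002], [-0.0, -1.0, 0.001], [-0.002, -0.001, -1.0]]
ft_force: [0.4, 0.0, 0.1]
grip_width: 0.0428
gripper_force: 0.0
time_s: 9.1
position: [0.4919, 0.0065, 0.137]
tool_rot: [[1.0, -0.001, 0.004], [-0.001, -1.0, -0.001], [0.004, 0.001, -1.0]]
ft_force: [-0.2, 0.9, 7.2]
grip_width: 0.0154
gripper_force: 31.0
wrist [82.7 16.2] [45, 0, 70, 39, 1523]
wrist [288.4 122.7] [268, 101, 44, 45, 580]
wrist [291.9 233. ] [287, 231, 12, 7, 24]
scene [230.7 137.2] [228, 134, 7, 7, 39]
scene [231.8 180.9] [229, 179, 6, 4, 15]
scene [177.1 214.9] [174, 205, 7, 22, 115]
scene [277.7 231.5] [273, 227, 11, 10, 85]
```

```bash
cat >> h.py <<'E'
C0=np.array([.5595,-.0075])
def look():
    o=env.observe(); p=o['position']-env.hold_point_z*o['tool_rot'][:,2]; d=p[:2]-C0
    out=['th %.1f r %.4f z %.3f f %s g %.0f'%(np.degrees(np.arctan2(d[1],d[0]))%360,np.hypot(*d),p[2],o['ft_force'].round(0),o['gripper_force'])]
    c=optics.calibration('scene')
    for b,s in blobs(optics.get_image('scene'),'red',(215,165,250,215),6):
        r,v=ray(c,b); t=(C0-r[:2])@v[:2]/(v[:2]@v[:2]); out.append('scene z %.4f row %.1f n %d w %d'%(r[2]+t*v[2],b[1],s[4],s[2]))
    c=optics.calibration('wrist')
    for b,s in blobs(optics.get_image('wrist'),'red',(0,0,512,384),60):
        if onz(c,b,.155)[1]<.05:
            out.append('wrist px %s box %s'%(b,s))
    print(' | '.join(out))
E
python3 - <<'E'
from h import *
look()
for t in range(171,531,6): 
    m=np.radians(t); print(t-3,round(-.183*np.sin(m),2),round(-.183*np.cos(m),2),end=' ; ')
E
```

```text
th 168.3 r 0.0691 z 0.156 f [0. 0. 7.] g 31 | scene z 0.1529 row 180.7 n 18 w 7 | wrist px [288.1 123. ] box [268, 101, 44, 45, 1040]
168 -0.03 0.18 ; 174 -0.01 0.18 ; 180 0.01 0.18 ; 186 0.03 0.18 ; 192 0.05 0.18 ; 198 0.07 0.17 ; 204 0.08 0.16 ; 210 0.1 0.15 ; 216 0.12 0.14 ; 222 0.13 0.13 ; 228 0.14 0.12 ; 234 0.15 0.1 ; 240 0.16 0.08 ; 246 0.17 0.07 ; 252 0.18 0.05 ; 258 0.18 0.03 ; 264 0.18 0.01 ; 270 0.18 -0.01 ; 276 0.18 -0.03 ; 282 0.18 -0.05 ; 288 0.17 -0.07 ; 294 0.16 -0.08 ; 300 0.15 -0.1 ; 306 0.14 -0.12 ; 312 0.13 -0.13 ; 318 0.12 -0.14 ; 324 0.1 -0.15 ; 330 0.08 -0.16 ; 336 0.07 -0.17 ; 342 0.05 -0.18 ; 348 0.03 -0.18 ; 354 0.01 -0.18 ; 360 -0.01 -0.18 ; 366 -0.03 -0.18 ; 372 -0.05 -0.18 ; 378 -0.07 -0.17 ; 384 -0.08 -0.16 ; 390 -0.1 -0.15 ; 396 -0.12 -0.14 ; 402 -0.13 -0.13 ; 408 -0.14 -0.12 ; 414 -0.15 -0.1 ; 420 -0.16 -0.08 ; 426 -0.17 -0.07 ; 432 -0.18 -0.05 ; 438 -0.18 -0.03 ; 444 -0.18 -0.01 ; 450 -0.18 0.01 ; 456 -0.18 0.03 ; 462 -0.18 0.05 ; 468 -0.17 0.07 ; 474 -0.16 0.08 ; 480 -0.15 0.1 ; 486 -0.14 0.12 ; 492 -0.13 0.13 ; 498 -0.12 0.14 ; 504 -0.1 0.15 ; 510 -0.08 0.16 ; 516 -0.07 0.17 ; 522 -0.05 0.18 ;
```

```bash
python3 -m jog '[{"linear":[-0.03,0.18,0],"roll":0},{"linear":[-0.01,0.18,0],"roll":0},{"linear":[0.01,0.18,0],"roll":0},{"linear":[0.03,0.18,0],"roll":0},{"linear":[0,0,0],"roll":0}]' >/dev/null; python3 -c "import h;h.look()"
python3 -m jog '[{"linear":[0.05,0.18,0],"roll":0},{"linear":[0.07,0.17,0],"roll":0},{"linear":[0,0,0],"roll":0}]' >/dev/null; python3 -c "import h;h.look()"
python3 -m jog '[{"linear":[0.08,0.16,0],"roll":0},{"linear":[0.1,0.15,0],"roll":0},{"linear":[0,0,0],"roll":0}]' >/dev/null; python3 -c "import h;h.look()"
```

```text
th 193.3 r 0.0690 z 0.156 f [ 3. -1.  5.] g 31 | scene z 0.1551 row 179.8 n 33 w 7 | wrist px [221.2 123.4] box [199, 102, 44, 45, 585]
th 205.5 r 0.0689 z 0.156 f [ 3. -0.  6.] g 31 | scene z 0.1551 row 179.8 n 26 w 7 | wrist px [192.  134.1] box [168, 114, 45, 44, 578]
th 217.3 r 0.0690 z 0.156 f [4. 2. 6.] g 31 | scene z 0.1548 row 179.9 n 30 w 7 | wrist px [163.8 151.9] box [143, 131, 43, 43, 1390]
```

```bash
python3 -m jog '[{"linear":[0.12,0.14,0],"roll":0},{"linear":[0.13,0.13,0],"roll":0},{"linear":[0,0,0],"roll":0}]' >/dev/null; python3 -c "import h;h.look()"
python3 -m jog '[{"linear":[0.14,0.12,0],"roll":0},{"linear":[0.15,0.1,0],"roll":0},{"linear":[0,0,0],"roll":0}]' >/dev/null; python3 -c "import h;h.look()"
python3 -m jog '[{"linear":[0.16,0.08,0],"roll":0},{"linear":[0.17,0.07,0],"roll":0},{"linear":[0,0,0],"roll":0}]' >/dev/null; python3 -c "import h;h.look()"
```

```text
th 229.5 r 0.0691 z 0.156 f [3. 1. 7.] g 31 | scene z 0.1529 row 180.7 n 18 w 7 | wrist px [10.2 65.5] box [0, 53, 24, 24, 460] | wrist px [144.6 172. ] box [121, 154, 43, 41, 577]
th 241.4 r 0.0692 z 0.156 f [2. 4. 6.] g 31 | scene z 0.1543 row 180.1 n 26 w 7 | wrist px [ 6.6 85.1] box [0, 74, 16, 22, 283] | wrist px [130.6 195.9] box [107, 179, 42, 40, 542]
th 253.1 r 0.0694 z 0.156 f [3. 5. 7.] g 31 | scene z 0.1550 row 179.8 n 31 w 7 | wrist px [  4.6 105.1] box [0, 95, 13, 20, 180] | wrist px [119.7 223.9] box [99, 205, 41, 39, 1255]
```

```bash
python3 -m jog '[{"linear":[0.18,0.05,0],"roll":0},{"linear":[0.18,0.03,0],"roll":0},{"linear":[0,0,0],"roll":0}]' >/dev/null; python3 -c "import h;h.look()"
python3 -m jog '[{"linear":[0.18,0.01,0],"roll":0},{"linear":[0.18,-0.01,0],"roll":0},{"linear":[0,0,0],"roll":0}]' >/dev/null; python3 -c "import h;h.look()"
python3 -m jog '[{"linear":[0.18,-0.03,0],"roll":0},{"linear":[0.18,-0.05,0],"roll":0},{"linear":[0,0,0],"roll":0}]' >/dev/null; python3 -c "import h;h.look()"
```

```text
th 265.1 r 0.0696 z 0.156 f [1. 6. 8.] g 31 | scene z 0.1531 row 180.6 n 19 w 7 | wrist px [  4.4 126.8] box [0, 116, 13, 20, 113] | wrist px [117.4 250.5] box [98, 232, 39, 38, 1157]
th 276.7 r 0.0697 z 0.156 f [-0.  4.  8.] g 31 | scene z 0.1536 row 180.4 n 22 w 7 | wrist px [  5.4 145.8] box [0, 135, 17, 21, 172] | wrist px [119.3 272. ] box [102, 257, 37, 36, 671]
th 288.8 r 0.0699 z 0.156 f [-0.  3.  7.] g 31 | scene z 0.1548 row 179.9 n 25 w 8 | wrist px [  7.4 167.4] box [0, 156, 25, 22, 242]
```

```bash
python3 -m jog '[{"linear":[0.17,-0.07,0],"roll":0},{"linear":[0.16,-0.08,0],"roll":0},{"linear":[0,0,0],"roll":0}]' >/dev/null; python3 -c "import h;h.look()"
python3 -m jog '[{"linear":[0.15,-0.1,0],"roll":0},{"linear":[0.14,-0.12,0],"roll":0},{"linear":[0,0,0],"roll":0}]' >/dev/null; python3 -c "import h;h.look()"
python3 -m jog '[{"linear":[0.13,-0.13,0],"roll":0},{"linear":[0.12,-0.14,0],"roll":0},{"linear":[0,0,0],"roll":0}]' >/dev/null; python3 -c "import h;h.look()"
```

```text
th 300.6 r 0.0701 z 0.156 f [-1.  2.  6.] g 31 | scene z 0.1547 row 179.9 n 32 w 8 | wrist px [ 12.4 186.1] box [0, 174, 36, 26, 496] | wrist px [150.4 312.4] box [143, 308, 15, 10, 87]
th 312.5 r 0.0703 z 0.156 f [ 1. -0.  7.] g 31 | scene z 0.1473 row 183.1 n 30 w 8
th 324.6 r 0.0705 z 0.156 f [ 2. -1.  6.] g 31 | scene z 0.1461 row 183.6 n 24 w 7
```

The bolt dropped about 8 mm between θ 300.6° and 312.5°. I now wind forward. One full turn from the drop ends near θ ≈ -52° (308°).

```bash
python3 -m jog '[{"linear":[-0.12,0.14,0],"roll":0},{"linear":[-0.13,0.13,0],"roll":0},{"linear":[-0.14,0.12,0],"roll":0},{"linear":[-0.15,0.1,0],"roll":0},{"linear":[-0.16,0.08,0],"roll":0},{"linear":[-0.17,0.07,0],"roll":0},{"linear":[0,0,0],"roll":0}]' >/dev/null; python3 -c "import h;h.look()"
python3 -m jog '[{"linear":[-0.18,0.05,0],"roll":0},{"linear":[-0.18,0.03,0],"roll":0},{"linear":[-0.18,0.01,0],"roll":0},{"linear":[-0.18,-0.01,0],"roll":0},{"linear":[-0.18,-0.03,0],"roll":0},{"linear":[-0.18,-0.05,0],"roll":0},{"linear":[0,0,0],"roll":0}]' >/dev/null; python3 -c "import h;h.look()"
```

```text
th 287.3 r 0.0699 z 0.156 f [-2.  2.  7.] g 31 | scene z 0.1467 row 183.3 n 28 w 8 | wrist px [  8.6 164.6] box [0, 154, 25, 22, 293] | wrist px [129.7 278.7] box [119, 272, 24, 17, 166]
th 251.4 r 0.0693 z 0.156 f [-0.  6.  6.] g 31 | scene z 0.1448 row 184.1 n 24 w 7 | wrist px [  4.8 102.8] box [0, 93, 13, 20, 180] | wrist px [132.  212.3] box [109, 197, 39, 37, 479]
```

```bash
python3 -m jog '[{"linear":[-0.17,-0.07,0],"roll":0},{"linear":[-0.16,-0.08,0],"roll":0},{"linear":[-0.15,-0.1,0],"roll":0},{"linear":[-0.14,-0.12,0],"roll":0},{"linear":[-0.13,-0.13,0],"roll":0},{"linear":[-0.12,-0.14,0],"roll":0},{"linear":[-0.1,-0.15,0],"roll":0},{"linear":[-0.08,-0.16,0],"roll":0},{"linear":[-0.07,-0.17,0],"roll":0},{"linear":[-0.05,-0.18,0],"roll":0},{"linear":[-0.03,-0.18,0],"roll":0},{"linear":[-0.01,-0.18,0],"roll":0}]' >/dev/null; python3 -c "import h;h.look()"
python3 -m jog '[{"linear":[0.01,-0.18,0],"roll":0},{"linear":[0.03,-0.18,0],"roll":0},{"linear":[0.05,-0.18,0],"roll":0},{"linear":[0.07,-0.17,0],"roll":0},{"linear":[0.08,-0.16,0],"roll":0},{"linear":[0.1,-0.15,0],"roll":0},{"linear":[0,0,0],"roll":0}]' >/dev/null; python3 -c "import h;h.look()"
```

```text
th 180.3 r 0.0691 z 0.156 f [ 4. -2.  6.] g 31 | scene z 0.1437 row 184.6 n 22 w 7 | wrist px [258.3 119.6] box [239, 99, 40, 42, 1295]
th 143.3 r 0.0695 z 0.156 f [-1.  2. 11.] g 31 | scene z 0.1424 row 185.2 n 8 w 3 | wrist px [342.  147.7] box [323, 129, 39, 39, 1213] | wrist px [318.1 255.9] box [305, 243, 27, 28, 546]
```

```bash
python3 -m jog '[{"linear":[0.12,-0.14,0],"roll":0},{"linear":[0.13,-0.13,0],"roll":0},{"linear":[0.14,-0.12,0],"roll":0},{"linear":[0.15,-0.1,0],"roll":0},{"linear":[0.16,-0.08,0],"roll":0},{"linear":[0.17,-0.07,0],"roll":0},{"linear":[0,0,0],"roll":0}]' >/dev/null; python3 -c "import h;h.look()"
python3 -m jog '[{"linear":[0.18,-0.05,0],"roll":0},{"linear":[0.18,-0.03,0],"roll":0},{"linear":[0.18,-0.01,0],"roll":0},{"linear":[0.18,0.01,0],"roll":0},{"linear":[0.18,0.03,0],"roll":0},{"linear":[0.18,0.05,0],"roll":0},{"linear":[0,0,0],"roll":0}]' >/dev/null; python3 -c "import h;h.look()"
```

```text
th 106.9 r 0.0701 z 0.156 f [ 0.  4. 10.] g 31 | scene z 0.1425 row 185.1 n 29 w 7 | wrist px [385.6 215.7] box [368, 198, 36, 35, 978]
th 70.6 r 0.0706 z 0.156 f [4. 5. 7.] g 31 | scene z 0.1400 row 186.1 n 15 w 6 | wrist px [381.8 277.3] box [371, 272, 20, 14, 117]
```

```bash
python3 -m jog '[{"linear":[0.17,0.07,0],"roll":0},{"linear":[0.16,0.08,0],"roll":0},{"linear":[0.15,0.1,0],"roll":0},{"linear":[0.14,0.12,0],"roll":0},{"linear":[0.13,0.13,0],"roll":0},{"linear":[0.12,0.14,0],"roll":0},{"linear":[0,0,0],"roll":0}]' >/dev/null; python3 -c "import h;h.look()"
python3 -m jog '[{"linear":[0.1,0.15,0],"roll":0},{"linear":[0.08,0.16,0],"roll":0},{"linear":[0.07,0.17,0],"roll":0},{"linear":[0.05,0.18,0],"roll":0},{"linear":[0.03,0.18,0],"roll":0},{"linear":[0.01,0.18,0],"roll":0},{"linear":[0,0,0],"roll":0}]' >/dev/null; python3 -c "import h;h.look()"
python3 -m jog '[{"linear":[-0.01,0.18,0],"roll":0},{"linear":[-0.03,0.18,0],"roll":0},{"linear":[-0.05,0.18,0],"roll":0},{"linear":[-0.07,0.17,0],"roll":0},{"linear":[-0.08,0.16,0],"roll":0},{"linear":[0,0,0],"roll":0}]' >/dev/null; python3 -c "import h;h.look()"
```

```text
th 34.5 r 0.0709 z 0.156 f [6. 2. 4.] g 31 | scene z 0.1405 row 185.9 n 28 w 8
th 358.6 r 0.0709 z 0.156 f [ 3. -2.  5.] g 31 | scene z 0.1383 row 186.8 n 16 w 6
th 328.7 r 0.0706 z 0.156 f [ 0. -2.  7.] g 31 | scene z 0.1386 row 186.7 n 21 w 7
```

```bash
python3 -m jog '[{"linear":[-0.1,0.15,0],"roll":0},{"linear":[-0.12,0.14,0],"roll":0},{"linear":[-0.13,0.13,0],"roll":0},{"linear":[-0.05,0.04,0],"roll":0},{"linear":[0,0,0],"roll":0},{"linear":[0,0,0],"roll":0},{"linear":[0,0,0],"roll":0}]'
python3 - <<'E'
from h import *
look()
im=optics.get_image('scene'); cv2.imwrite('pics/s9.png',cv2.resize(im[130:295,150:310],None,fx=3.6,fy=3.6,interpolation=2)[:,:,::-1])
E
```

```text
time_s: 20.73
position: [0.6041, -0.0619, 0.137]
tool_rot: [[1.0, -0.002, 0.003], [-0.002, -1.0, -0.001], [0.003, 0.001, -1.0]]
ft_force: [-1.2, -1.9, 8.3]
grip_width: 0.0153
gripper_force: 31.1
th 309.3 r 0.0702 z 0.156 f [-1. -2.  8.] g 31 | scene z 0.1393 row 186.4 n 29 w 7
```

View pics/s9.png

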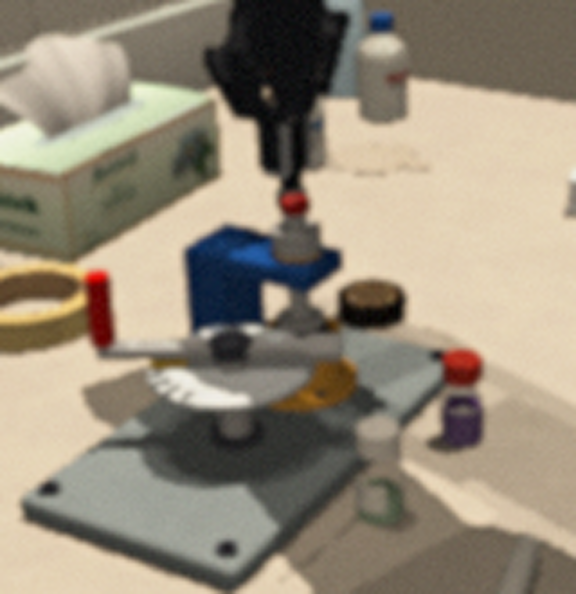

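The final view shows the cap well down at crop (293,203), about 15.5 mm below where it rested on the boss (16 expected). The handle is gripped, the lever is on its mark, and the vials and tape haven't moved.

```bash
python3 -c "
from rig import env; print(env.close_job())"
```

```text
the job is handed in; nothing more can be done
None
```

I handed the job in at about 21 s: the lever is at about 60° on the yellow mark, the bolt dropped into the thread start and was wound one full turn forward (cap about 15.5 mm below its height on the boss, 16 expected), and the gripper still holds the crank handle, with the vials and tape roll undisturbed.

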